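Drop a U-bolt over an exhaust pipe and through its hanger bracket

ROBOT

A 6-joint arm with a two-finger parallel gripper is mounted at the origin on the work surface. World frame = base frame: x ahead of the robot, y to its left, z up, the work surface at z = 0. Lengths are in mm, angles in rad, forces in N, time in s.
With the tool pointing down it reaches from about 300 to 825 mm from the base axis. Payload 5.4 kg.
Tool frame: the origin (TCP) lies at the very end of the fingers, on their centre line; the grasp point (between the pads) lies 19 mm behind it (env.grip_point_offset is the distance from the TCP to the grasp point, in mm); z points along the fingers, y is the direction in which the jaws open and shut (so a half turn about z gives the same grasp; the last joint's range is limited). The gripper opens to 92 mm and grips with 3 to 60 N. Pads are 20 mm wide; open, the fingers measure 128 mm over their backs; the gripper's body (75 mm by 189 mm) begins 69 mm behind the grasp point.
Start: joints at [0.903, 0.158, 1.597, -0, 1.386, -0.21], TCP at [254.143, 515.769, 214.601] pointing down, gripper open.
Joint ranges: [-2.91, 2.91], [-0.94, 2.29], [0.18, 2.7], [-1.29, 4.43], [0.17, 2.64], [-3, 3]. Speed limits (rad/s): [2.57, 2.57, 3.14, 3.14, 3.14, 3.14].

INTERFACE

Orientations are given as a unit quaternion [x, y, z, w].
In Python, from cell import env, grab_frame, camera_info gives the robot as it stands.
- The arm moves only by the shell command python3 -m inch 'ROWS' [FORCE]. ROWS is JSON, a list of rows, each a list of 5 numbers: the shift along the world's x, y, z in mm, then the turn about the world's z in rad, then the opening in per cent of the stroke, from 0 (shut) to 100 (fully open). A call has 1 to 12 rows; each row shifts and turns the commanded pose from where the row before left it; what a row does not reach is not made up. A row lasts 1/12 s, in which the tool goes at most 41.7 mm and 7.16 degrees, less where a joint would pass 70% of its speed; a pose out of reach is approached as far as the arm can. A call with a gripper value outside its range is refused whole. The fingers move at their own pace and stop on an object; FORCE is the grip in N (left out, the last holds). Time passes only in rows, so rows that do not move let the fingers close. It gives the time, the measured TCP pose, the force and the opening at its end, in the units of the state.
- env.observe(): the state, without advancing time (a new reading comes with each control period).
- grab_frame(name): name is "side" or "top" or "wrist"; returns the picture (480x640x3 uint8, blue, green, red); there is no depth.
- camera_info(name): a dict with "fov_y" (degrees; the focal length in pixels is half the picture's height over the tangent of half this angle, whatever the lens; pixels are square), "cx", "cy" (the principal point, pixels), "origin" and "rotation" of the camera in the world. Camera axes: x right, y down, z forward; pixel columns grow to the right and rows downward; lengths in mm; the calibration is good to about 2 mm. A picture is of the moment at which its call begins: read the wrist's pose just before it. camera_info takes no time and is no camera call; for the wrist camera it gives the pose at the moment of the call.
- env.hand_in(): hands the job in, once; it reports no verdict.
The state is a dict: "clock": time; "qpos": joint angles; "dq": joint speeds; "joint_torque": joint torques, N m; "eef_pos": TCP position; "orientation": TCP orientation; "wrist_force": force on the tool from outside, world axes, zero at the start; "moment": the same for the moment, N m; "opening": opening from 0.0 (shut) to 1.0 (fully open).
Only numpy, scipy, OpenCV 4.12 (cv2) and the standard library are available. Lean on these libraries where they do the work, as an engineer would, in place of code of your own. Each camera call takes 0.05 s, during which the arm holds its last target.

TASK

Take the middle-sized of the three U-bolts out of its wooden block and, without dropping it, lower it astride the exhaust pipe so that one leg goes through each of the hanger bracket's two slots; let go only once both legs are in. Leave it fully down, its bend resting on the pipe, and leave the small and the large U-bolt standing in their blocks.

Things in the scene. Friction and masses are not known exactly. Their poses are not given: they have to be found in the camera images.
- ubolt_mid (a point): Middle U-bolt, to fit: 10 mm round steel bar, leg axes 70 mm apart, 98 mm high, 0.2 kg. Point: half-way up, midway between the legs (49 mm to tips, 49 to top of bend). x leg to leg, y across the bar (pinch the bend this way), z up; no front or back. Stands upright, legs 35 mm deep in 13 mm holes of a timber block 114x55x45 mm, bend top 108 mm above the table. The three blocks swap places.
- seat (a point): Point on top of the level pipe (42 mm dia, 260 long, along y) over mid-bracket, 112 mm above the table. Bracket: fixed grey bridge, top face 130 (x) x 90 (y) mm, 8 thick, 42 mm below the point, open beneath; slots centred 35 mm either side in x, each 26 (x) x 30 (y) mm. U-bolt fully down: bend top 10 mm above the point, tips 88 below; let go with legs in the slots, it slides down by itself.
- small_mid (a point): The small U-bolt, to be left alone: same shape and bar, leg axes 46 mm apart, 86 mm high, too narrow for the pipe, standing in its own timber block (90 x 55 x 45 mm). The point is half-way up, midway between its legs; axes as for the middle one.
- large_mid (a point): The large U-bolt, to be left alone: same shape and bar, leg axes 100 mm apart, 113 mm high, too wide for the slots, standing in its own timber block (144 x 55 x 45 mm). The point is half-way up, midway between its legs; axes as for the middle one.
Not all that is in view belongs to the job. Leave any orange or turquoise look-alike of the part that bears ubolt_mid alone.

How it is judged:
By the outcome, as a careful person would: the job done as asked, in the order asked, and still so for the second after the job is handed in, with the robot touching nothing.
It also fails if it takes over 40 s, if anything falls off the work surface, if the arm or the gripper's body presses on something with over 40 N, if the wrist force passes 120 N, or if a joint passes its speed limit or range.

## Working session

There is one attempt and no reset: what is moved stays moved. The work goes in short steps, Python scripts to look and compute and a shell command to move; the robot and the scene stay as the last step left them, time stands still between calls to the robot, and variables do not carry over. Pictures are saved under pics/ and viewed, and the job is handed in when it is done.

```bash
mkdir -p pics; ls; python3 - <<'E'
from cell import env, grab_frame, camera_info
import cv2
print(env.observe())
for n in ("side","top","wrist"):
    print(n,camera_info(n)); cv2.imwrite(f"pics/{n}0.png",grab_frame(n))
E
```

```text
pics
{'clock': 0.0, 'qpos': array([ 9.02899904e-01,  1.59083413e-01,  1.59822337e+00, -3.07101475e-05,
        1.38620525e+00, -2.10101155e-01]), 'dq': array([-0.00114089, -0.00183859, -0.00097845,  0.00034472, -0.00230823,
       -0.00124891]), 'joint_torque': array([-5.46546798e-04, -3.85572767e+01, -3.22105515e+01,  7.01149274e-02,
        3.80397413e-02, -1.40910706e-04]), 'eef_pos': array([253.76154914, 515.26995627, 213.60406909]), 'orientation': array([ 2.26901185e-01,  9.73917312e-01, -8.75103553e-04, -3.94239447e-04]), 'wrist_force': array([ 0.32439717, -1.04289667,  0.74198507]), 'moment': array([-0.04965903,  0.02138589, -0.01827862]), 'opening': 0.9961736729073974}
side {'fov_y': 46.52843023561775, 'cx': 322.27876172496104, 'cy': 238.1974946513438, 'origin': array([ 302.50194548, -747.05091931,  601.53249858]), 'rotation': array([ 0.85519282, -0.17864221,  0.08619203, -0.47885607])}
top {'fov_y': 46.925405636412734, 'cx': 321.51610103434746, 'cy': 237.8727100227616, 'origin': array([496.01493358,  25.37583016, 951.12824465]), 'rotation': array([-0.70281507,  0.70979917, -0.0249119 ,  0.04019347])}
wrist {'fov_y': 63.216168269909694, 'cx': 321.0239827030481, 'cy': 236.45486414859158, 'origin': array([181.59907041, 550.96680059, 384.68724333]), 'rotation': array([0.84018397, 0.52335582, 0.07416794, 0.12119696])}
```

View pics/side0.png

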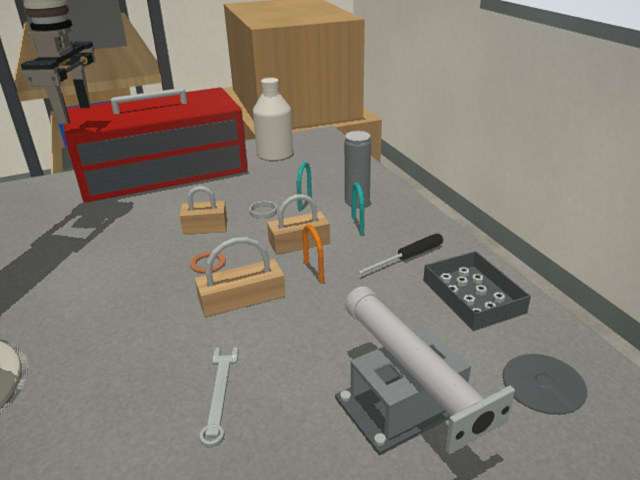

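View pics/top0.png

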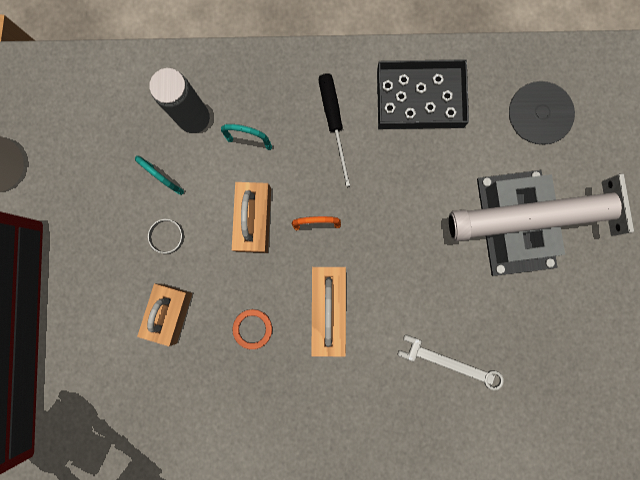

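View pics/wrist0.png

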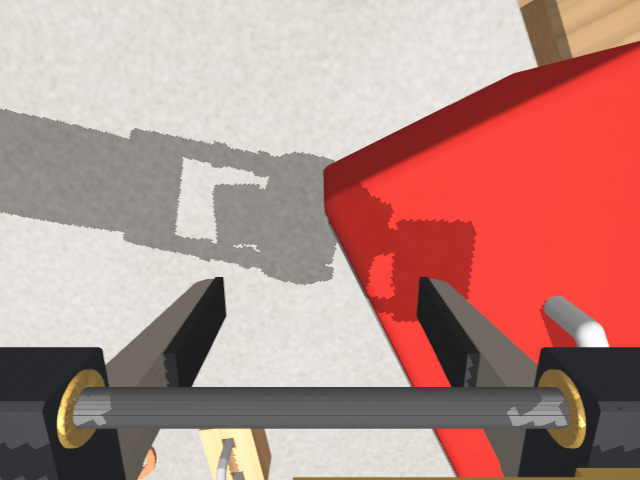

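The side picture shows grey U-bolts in blocks near (202,210), (299,220) and (240,275). The orange look-alike is at (314,252), with two turquoise ones, at (304,185) and (358,208). In the top view the blocks are at (252,217), (328,311) and (165,315), and the pipe and bracket at (525,220). The candidate for the middle one is at top (252,217). I'll confirm its block length and enlarge it.

```bash
cat > h.py <<'E'
from cell import env, grab_frame, camera_info
import cv2, numpy as np
from scipy.spatial.transform import Rotation as R
def cam(n):
    c=camera_info(n); f=240/np.tan(np.radians(c['fov_y']/2)); q=R.from_quat(c['rotation']).as_matrix()
    return f,c['cx'],c['cy'],np.array(c['origin']),q
def pz(c,u,v,z):
    f,cx,cy,o,q=c; d=q@np.array([(u-cx)/f,(v-cy)/f,1]); return o+d*(z-o[2])/d[2]
def proj(c,p):
    f,cx,cy,o,q=c; r=q.T@(np.array(p)-o); return np.array([cx+f*r[0]/r[2],cy+f*r[1]/r[2]])
E
python3 - <<'E'
from h import *
t=cv2.imread('pics/top0.png'); s=cv2.imread('pics/side0.png')
c=cam('top')
print(c[4])
for n,u,v in (("A",252,217),("B",328,311),("C",165,315)): print(n,pz(c,u,v,45))
a=cv2.resize(t[170:260,210:350],None,fx=5.7,fy=5.7,interpolation=cv2.INTER_CUBIC)
b=cv2.resize(t[150:290,430:640],None,fx=3.8,fy=3.8,interpolation=cv2.INTER_CUBIC)
d=cv2.resize(s[180:320,180:340],None,fx=4.2,fy=4.2,interpolation=cv2.INTER_CUBIC)
cv2.imwrite('pics/a.png',a);cv2.imwrite('pics/b.png',b);cv2.imwrite('pics/d.png',d)
E
```

```text
[[-0.00887092 -0.99571251  0.0920755 ]
 [-0.9997177   0.01086075  0.02113226]
 [-0.02204167 -0.09186205 -0.99552776]]
A [615.79873172 159.4749969   45.        ]
B [460.3142678   35.12616376  45.        ]
C [455.95791137 301.73100444  45.        ]
```

View pics/a.png

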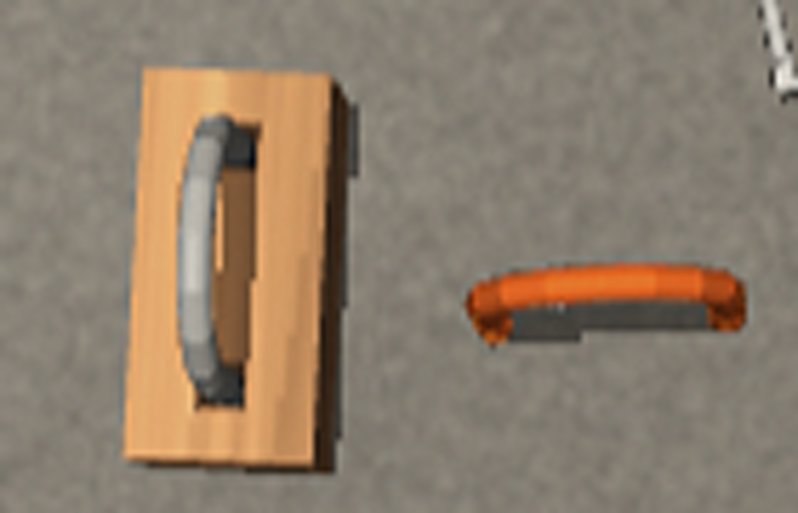

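View pics/b.png

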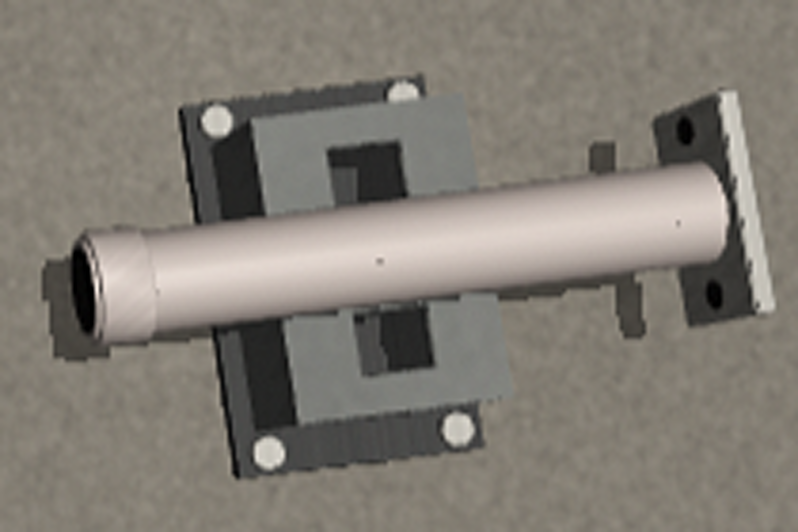

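View pics/d.png

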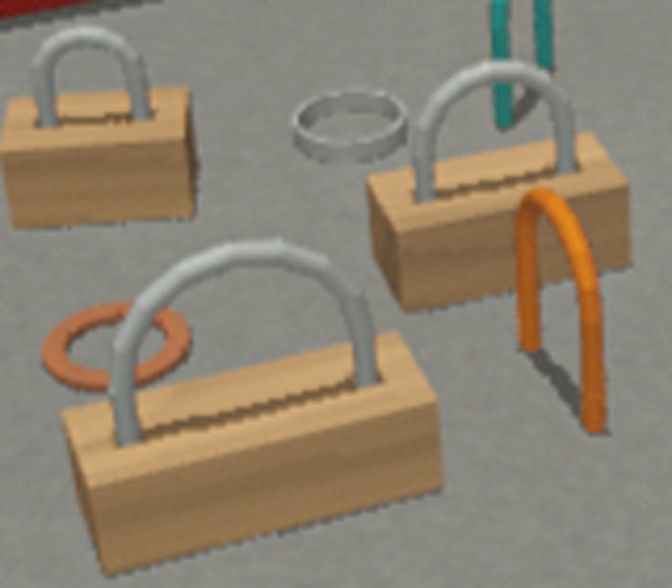

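The enlarged crops confirm it: A at top (252,217) is the grey U-bolt of middle size, larger than C and smaller than B, and the only other bodies of that size are orange or turquoise. Now I'll fit poses from the corners in both views.

```bash
cat > fit.py <<'E'
from h import *
from scipy.optimize import least_squares
T,S=cam('top'),cam('side')
def up(pts,k,o): return [(o[0]+(x+.5)/k-.5,o[1]+(y+.5)/k-.5) for x,y in pts]
def fit(name,L,W,z,obs,x0,swap=0):
    # obs: list of (cam, px list in order, model corner order)
    m=np.array([[-L/2,-W/2],[L/2,-W/2],[L/2,W/2],[-L/2,W/2]])
    def res(p,which=None):
        c,s=np.cos(p[2]),np.sin(p[2]); w=m@np.array([[c,s],[-s,c]])+p[:2]
        out=[]
        for C,px,idx in obs:
            for q,i in zip(px,idx):
                out+=list(proj(C,[*w[i],z])-q)
        return out
    r=least_squares(res,x0); print(name,r.x.round(3),np.round(r.fun,1)); return r.x
E
python3 - <<'E'
from fit import *
tb=up([(143,68),(333,73),(316,466),(125,458)],5.7,(210,170))
sb=up([(368,180),(594,132),(628,182),(402,228)],4.2,(180,180))
br=up([(251,120),(465,93),(513,397),(298,425)],3.8,(430,150))
for p in tb: print('t',pz(T,*p,45).round(1))
for p in sb: print('s',pz(S,*p,45).round(1))
for p in br: print('b',pz(T,*p,70).round(1))
d=np.array(env.observe()['orientation']);print(R.from_quat(d).as_matrix().round(3))
E
```

```text
t [675.8 188.6  45. ]
t [673.6 132.9  45. ]
t [558.6 137.8  45. ]
t [561.5 193.2  45. ]
s [562.8 187.4  45. ]
s [678.  184.8  45. ]
s [673.7 133.1  45. ]
s [563.3 138.8  45. ]
b [ 665.8 -236.3   70. ]
b [ 676.1 -326.4   70. ]
b [ 547.5 -340.1   70. ]
b [ 536.8 -250.9   70. ]
[[-0.897  0.442 -0.001]
 [ 0.442  0.897 -0.001]
 [ 0.    -0.001 -1.   ]]
```

```bash
python3 - <<'E'
from fit import *
print('bend apex top',[pz(T,*q,103).round(1) for q in up([(197,252),(215,122),(209,392)],5.7,(210,170))])
print('dot',pz(T,*up([(379,261)],3.8,(430,150))[0],112))
print('pipe mid edges z91',[pz(T,*q,91).round(1) for q in up([(360,203),(385,312),(160,233),(165,336)],3.8,(430,150))])
print('slots',[pz(T,*q,70).round(1) for q in up([(328,148),(401,141),(434,366)],3.8,(430,150))])
s=cv2.imread('pics/side0.png');
cv2.imwrite('pics/e.png',cv2.resize(s[280:460,330:530],None,fx=3.3,fy=3.3,interpolation=cv2.INTER_CUBIC))
for n,p in(('A apex',[617.5,162.5,103]),('seat',[606.6,-288.4,112])): print(n,proj(S,p),proj(T,p))
for yy in (35,-35):
  c,s_=np.cos(.108),np.sin(.108)
  print(proj(S,[606.6+yy*c,-288.4+yy*s_,70]),proj(T,[606.6+yy*c,-288.4+yy*s_,70]))
E
```

```text
bend apex top [array([613.3, 163.1, 103. ]), array([649. , 158.3, 103. ]), array([575. , 159.7, 103. ])]
dot [ 599.97282058 -272.38481953  112.        ]
pipe mid edges z91 [array([ 626.6, -273.1,   91. ]), array([ 581.6, -281.4,   91. ]), array([ 615.2, -191.2,   91. ]), array([ 572.7, -191.8,   91. ])]
slots [array([ 653.4, -268. ,   70. ]), array([ 656. , -298.7,   70. ]), array([ 560.8, -308.1,   70. ])]
A apex [295.92210187 196.34567375] [244.56073853 211.099376  ]
seat [410.95204712 338.88268   ] [539.81514855 213.85815941]
[430.12775333 353.4318846 ] [526.70616513 195.85084013]
[387.14876193 372.64544998] [533.38440098 239.15156873]
```

View pics/e.png

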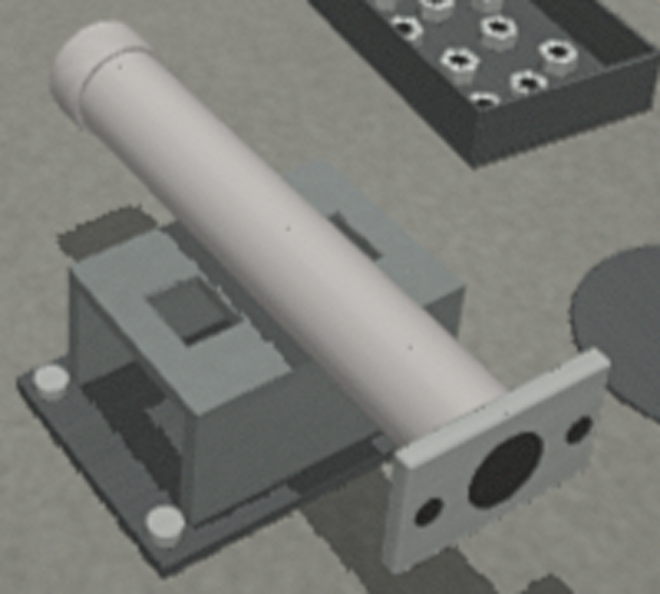

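```bash
python3 -m inch '[[0,-35,0,0.03,100],[0,-35,0,0.03,100],[10,-35,0,0.035,100],[30,-25,0,0.035,100],[35,-25,0,0.035,90],[35,-25,0,0.035,80],[35,-25,0,0.035,70],[35,-25,0,0.035,70],[35,-25,0,0.035,70],[35,-25,0,0.035,70],[35,-25,0,0.035,70],[35,-25,0,0.04,70]]' 20
python3 -m inch '[[30,-10,0,0,70],[20,-8,0,0,70],[15,-5,0,0,70],[9,0,0,0,70],[4,0,0,0,70],[0,0,0,0,70],[0,0,0,0,70]]'
python3 - <<'E'
from h import *
o=env.observe(); print(o['clock'],o['eef_pos'],R.from_quat(o['orientation']).as_matrix().round(3),o['opening'])
c=cam('wrist'); cv2.imwrite('pics/w1.png',grab_frame('wrist'));cv2.imwrite('pics/s1.png',grab_frame('side'))
print(proj(c,[617.5,162.5,103]))
print(proj(c,[617.5-35,164,70]),proj(c,[617.5+35,161,70]))
E
```

```text
clock: 1.15
eef_pos: [566.6, 190.4, 214.2]
orientation: [0.021, 1.0, 0.0, -0.0]
wrist_force: [0.4, -0.1, 0.5]
opening: 0.699
clock: 1.73
eef_pos: [642.9, 169.3, 214.3]
orientation: [0.021, 1.0, -0.0, -0.0]
wrist_force: [-0.1, 0.2, 0.1]
opening: 0.702
1.7333 [642.87315136 169.29652761 214.26209002] [[-0.999  0.042 -0.001]
 [ 0.042  0.999 -0.   ]
 [ 0.001 -0.    -1.   ]] 0.701804465668647
[310.24013755 201.01147068]
[311.07539327 149.27742929] [311.56618131 234.47212683]
```

View pics/w1.png

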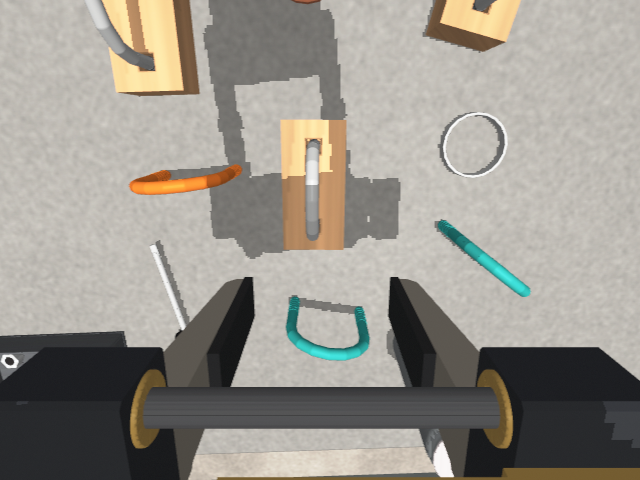

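View pics/s1.png

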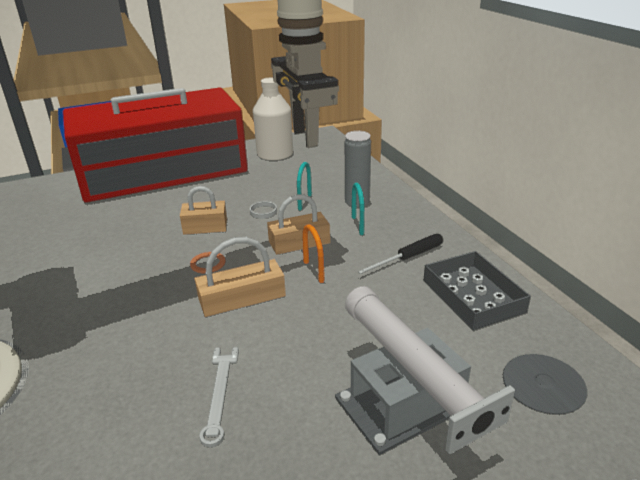

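The wrist picture shows the grey bend as a vertical bar along column 313, rows 145–236, with its yaw matched to the jaws. The teal, at (330,330), and the orange, at (185,182), are clear of the jaws' path. I'll move over it and descend.

```bash
python3 -m inch '[[-15,-4,0,0,70],[-10,-2,-10,0,70],[0,0,-20,0,70],[0,0,-25,0,70],[0,0,-25,0,70],[0,0,-20,0,70],[0,0,-15,0,70],[0,0,-10,0,70],[0,0,0,0,70],[0,0,0,0,70]]'
python3 - <<'E'
from h import *
o=env.observe(); print(o['clock'],o['eef_pos'],o['wrist_force'])
cv2.imwrite('pics/w2.png',grab_frame('wrist'));s=grab_frame('side');cv2.imwrite('pics/s2.png',cv2.resize(s[120:300,200:400],None,fx=3.3,fy=3.3))
E
```

```text
clock: 2.67
eef_pos: [618.2, 163.2, 89.9]
orientation: [0.021, 1.0, -0.0, -0.0]
wrist_force: [-1.0, 0.1, 0.0]
opening: 0.7
2.6667 [618.16711356 163.20156365  89.89407543] [-0.95753138  0.05850123  0.02861431]
```

View pics/w2.png

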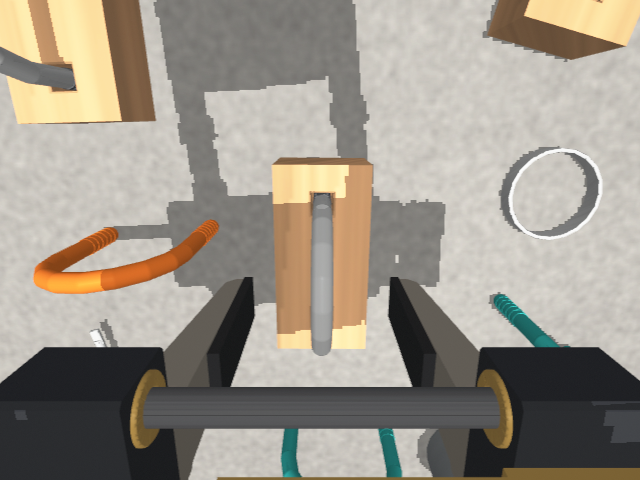

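View pics/s2.png

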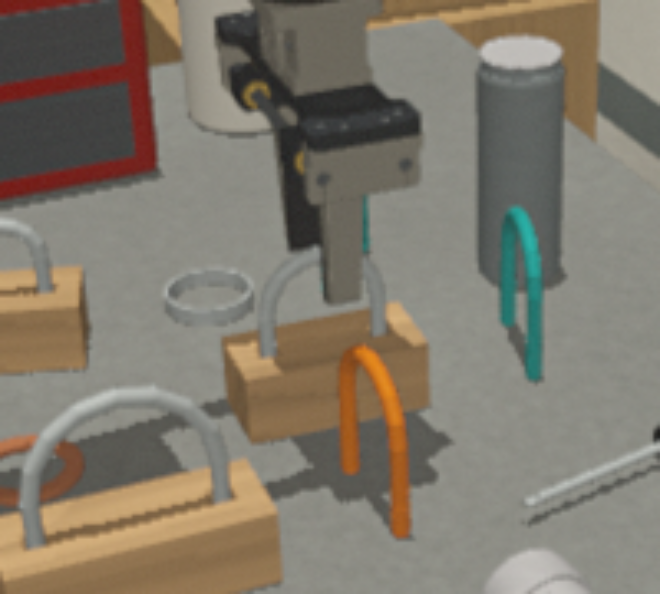

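The bar sits at column 321, centred between the fingers, which show at 250 and 392. In the side view the near finger straddles the bend around (340,280). I'll close on it.

```bash
python3 -m inch '[[0,0,0,0,40],[0,0,0,0,20],[0,0,0,0,0],[0,0,0,0,0],[0,0,0,0,0],[0,0,0,0,0],[0,0,0,0,0],[0,0,0,0,0]]' 40
python3 -m inch '[[0,0,3,0,0],[0,0,7,0,0],[0,0,10,0,0],[0,0,12,0,0],[0,0,12,0,0],[0,0,10,0,0],[0,0,6,0,0],[0,0,0,0,0]]'
python3 - <<'E'
from h import *
o=env.observe(); print(o['clock'],o['eef_pos'],o['wrist_force'],o['opening']*92)
s=grab_frame('side');cv2.imwrite('pics/s3.png',cv2.resize(s[100:280,200:400],None,fx=3.3,fy=3.3))
E
```

```text
clock: 3.43
eef_pos: [618.4, 163.0, 89.6]
orientation: [0.021, 1.0, 0.0, -0.0]
wrist_force: [0.9, 0.3, -0.9]
opening: 0.141
clock: 4.1
eef_pos: [619.8, 163.1, 152.4]
orientation: [0.021, 1.0, 0.0, 0.002]
wrist_force: [-0.2, -0.1, -1.9]
opening: 0.098
4.1 [619.80373638 163.14476047 152.36100447] [-0.15320328 -0.14492057 -1.86014831] 9.001130151766903
```

View pics/s3.png

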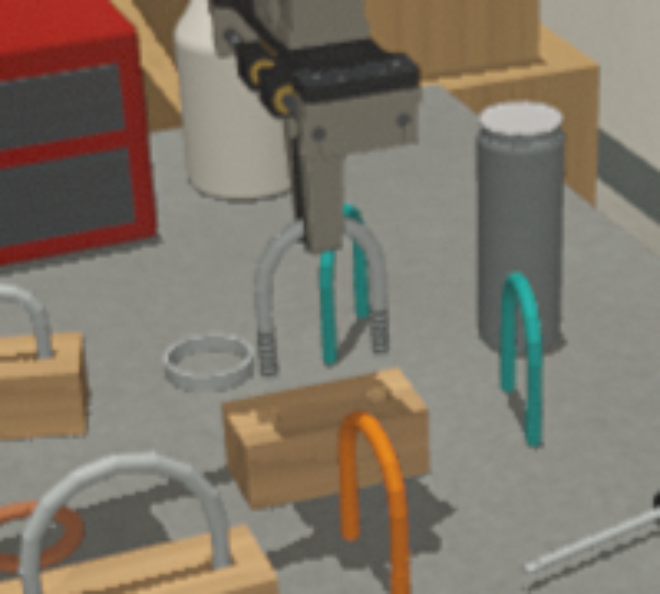

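Held upright and out of the block; the wrist force of -1.9 N is about 0.2 kg. Next I'll lift and carry.

```bash
python3 -m inch '[[0,0,15,0,0],[0,0,20,0,0],[0,0,20,0,0],[0,-8,15,0,0],[0,-15,5,0,0],[0,-22,0,0.02,0],[0,-30,0,0.02,0],[-2,-30,0,0.02,0],[-2,-30,0,0.02,0],[-2,-30,0,0.02,0],[-2,-30,0,0.02,0],[-2,-30,0,0.02,0]]'
python3 -m inch '[[-2,-30,0,0.01,0],[-2,-30,0,0,0],[0,-30,0,0,0],[0,-30,0,0,0],[0,-30,0,0,0],[0,-25,0,0,0],[0,-20,0,0,0],[0,-15,0,0,0],[0,-10,0,0,0],[0,-4,0,0,0],[0,0,0,0,0],[0,0,0,0,0]]'
python3 - <<'E'
from h import *
o=env.observe(); print(o['clock'],o['eef_pos'],R.from_quat(o['orientation']).as_matrix()[:,1].round(3),o['wrist_force'],o['opening']*92)
cv2.imwrite('pics/w4.png',grab_frame('wrist'));s=grab_frame('side');cv2.imwrite('pics/s4.png',cv2.resize(s[230:460,300:540],None,fx=2.6,fy=2.6));
s=grab_frame('top');cv2.imwrite('pics/t4.png',cv2.resize(s[130:310,420:640],None,fx=3,fy=3))
E
```

```text
clock: 5.15
eef_pos: [607.1, -64.1, 223.0]
orientation: [-0.049, 0.999, 0.0, -0.001]
wrist_force: [0.2, -0.2, -1.8]
opening: 0.096
clock: 6.15
eef_pos: [604.4, -285.1, 224.4]
orientation: [-0.054, 0.999, 0.0, -0.0]
wrist_force: [-0.0, -0.1, -2.1]
opening: 0.092
6.15 [ 604.42587927 -285.1215969   224.36564785] [-0.108  0.994  0.001] [-0.01834227 -0.11188668 -2.07135089] 8.463970437531101
```

View pics/w4.png

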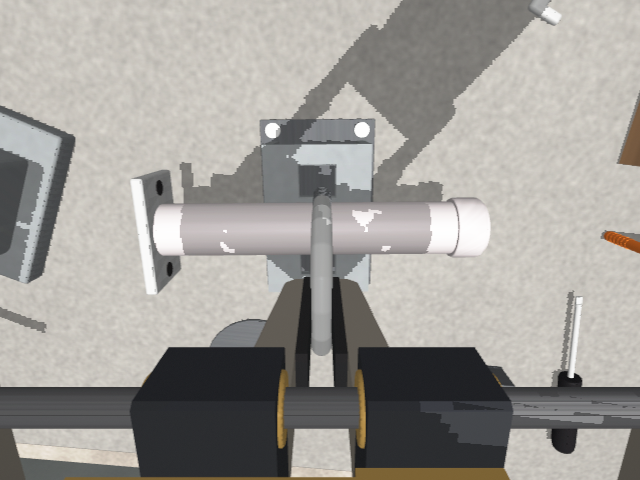

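View pics/s4.png

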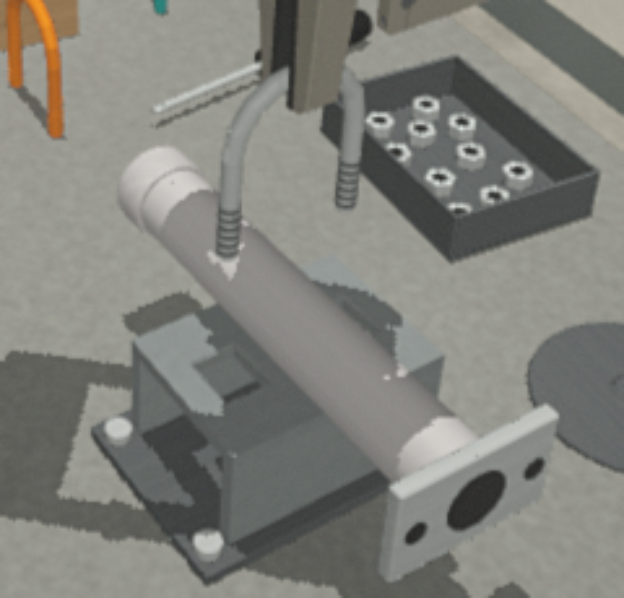

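View pics/t4.png

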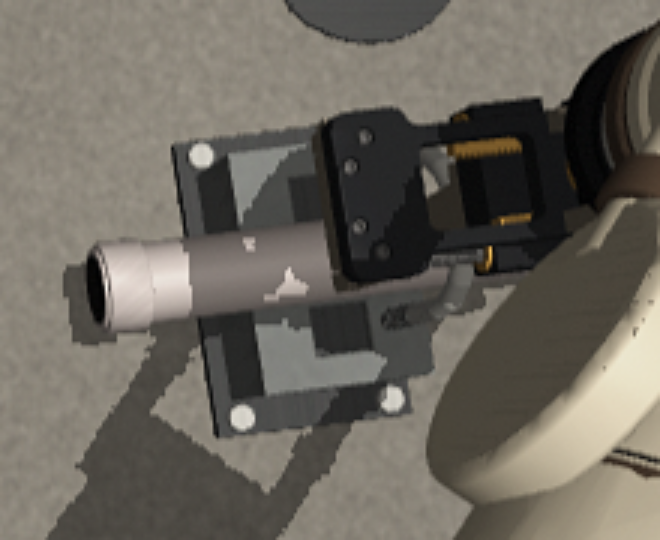

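```bash
python3 - <<'E'
from fit import *
W=cam('wrist')
for q in [(263,143),(373,145),(372,290),(300,165),(336,165)]: print('w70',q,pz(W,*q,70).round(1))
x=up([(228,255),(347,206)],2.6,(300,230))
print('side tips z145',[pz(S,*q,145).round(1) for q in x])
print('side slot', np.mean([pz(S,*q,70) for q in up([(148,300),(195,278),(243,320),(192,343)],3.3,(330,280))],axis=0))
print('top tip',pz(T,*up([(396,318)],3,(420,130))[0],145))
p=np.array([604.4,-285.1]);a=np.array([.994,.108])
print('exp tips',p-35*a,p+35*a)
print('wrist view exp tip',proj(W,[*(p-35*a),145]),proj(W,[*p,238]))
E
```

```text
w70 (263, 143) [ 545.9 -338.5   70. ]
w70 (373, 145) [ 537.7 -249.4   70. ]
w70 (372, 290) [ 664.7 -231.5   70. ]
w70 (300, 165) [ 560.2 -306.9   70. ]
w70 (336, 165) [ 557.  -277.4   70. ]
side tips z145 [array([ 570.1, -290. ,  145. ]), array([ 640.7, -282.1,  145. ])]
side slot [ 572.67684873 -294.33047331   70.        ]
top tip [ 570.14408318 -291.68588601  145.        ]
exp tips [ 569.61 -288.88] [ 639.19 -281.32]
wrist view exp tip [320.33884217 194.79973927] [319.92884273 309.81371282]
```

All views agree to within a few mm: leg tips at about (570,-290) and (640,-282), near slot centre at about (572,-292). I'll shift by (+1,-3) and descend to just above the slots to check.

```bash
python3 -m inch '[[1,-2,0,0,0],[0,-1,-8,0,0],[0,0,-12,0,0],[0,0,-15,0,0],[0,0,-12,0,0],[0,0,-10,0,0],[0,0,-6,0,0],[0,0,-3,0,0],[0,0,0,0,0]]'
python3 - <<'E'
from fit import *
o=env.observe(); print(o['clock'],o['eef_pos'],o['wrist_force'])
cv2.imwrite('pics/w5.png',cv2.resize(grab_frame('wrist')[100:360,180:460],None,fx=2.2,fy=2.2));s=grab_frame('side');cv2.imwrite('pics/s5.png',cv2.resize(s[250:450,330:530],None,fx=3,fy=3))
E
```

```text
clock: 7.05
eef_pos: [605.1, -288.8, 157.7]
orientation: [-0.054, 0.999, 0.0, -0.0]
wrist_force: [0.2, -0.8, -1.7]
opening: 0.093
7.05 [ 605.08757579 -288.76056177  157.67939337] [ 0.24249907 -0.81768884 -1.69475839]
```

View pics/w5.png

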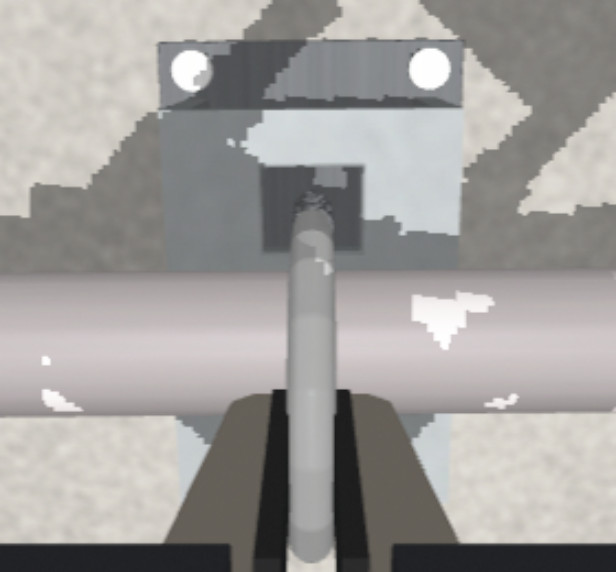

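View pics/s5.png

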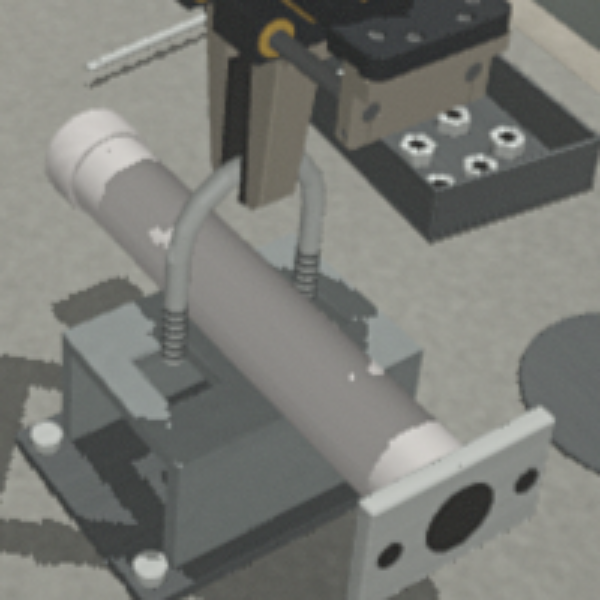

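Just above the bracket, the near tip is at (313,200) in the wrist crop, inside the slot spanning (262–363, 165–252). The side view agrees, and the U-bolt straddles the pipe. I'll go in to TCP z of about 118.

```bash
python3 -m inch '[[0,0,-5,0,0],[0,0,-6,0,0],[0,0,-6,0,0],[0,0,-6,0,0],[0,0,-6,0,0],[0,0,-5,0,0],[0,0,-3,0,0],[0,0,0,0,0],[0,0,0,0,0]]'
python3 - <<'E'
from fit import *
o=env.observe(); print(o['clock'],o['eef_pos'],o['wrist_force'])
cv2.imwrite('pics/w6.png',cv2.resize(grab_frame('wrist')[100:360,180:460],None,fx=2.2,fy=2.2));s=grab_frame('side');cv2.imwrite('pics/s6.png',cv2.resize(s[250:450,330:530],None,fx=3,fy=3))
E
```

```text
clock: 7.9
eef_pos: [605.4, -288.9, 121.4]
orientation: [-0.054, 0.999, 0.0, -0.0]
wrist_force: [0.1, -0.1, -2.4]
opening: 0.092
7.9 [ 605.35625042 -288.93934764  121.42967031] [ 0.12702761 -0.11368487 -2.43788431]
```

View pics/w6.png

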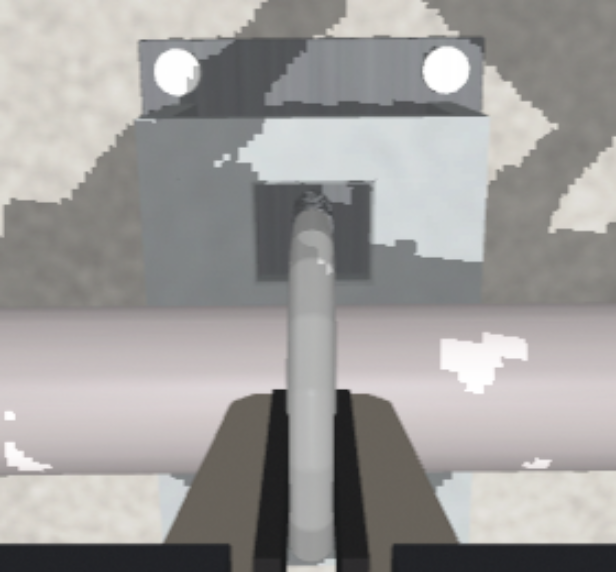

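View pics/s6.png

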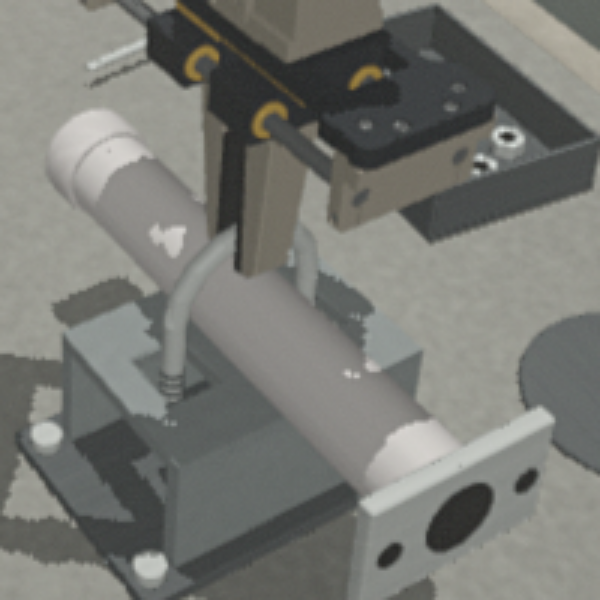

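Both legs are inside the slots: the near one threads into its slot at (172,390), and the far one enters at about (305,300). The force stays at about the part's weight. I'll go 3 mm lower, then release.

```bash
python3 -m inch '[[0,0,-2,0,0],[0,0,-1,0,0],[0,0,0,0,0],[0,0,0,0,15],[0,0,0,0,25],[0,0,0,0,40],[0,0,0,0,40],[0,0,0,0,40],[0,0,0,0,40],[0,0,0,0,40]]'
python3 - <<'E'
from fit import *
o=env.observe(); print(o['clock'],o['eef_pos'],o['wrist_force'])
cv2.imwrite('pics/w7.png',cv2.resize(grab_frame('wrist')[100:360,180:460],None,fx=2.2,fy=2.2));s=grab_frame('side');cv2.imwrite('pics/s7.png',cv2.resize(s[250:450,330:530],None,fx=3,fy=3))
E
```

```text
clock: 8.83
eef_pos: [605.5, -289.0, 118.7]
orientation: [-0.054, 0.999, -0.0, 0.0]
wrist_force: [0.1, 0.0, -1.0]
opening: 0.399
8.8333 [ 605.45824827 -289.01194504  118.70707443] [ 0.14340487  0.01271869 -0.99873407]
```

View pics/w7.png

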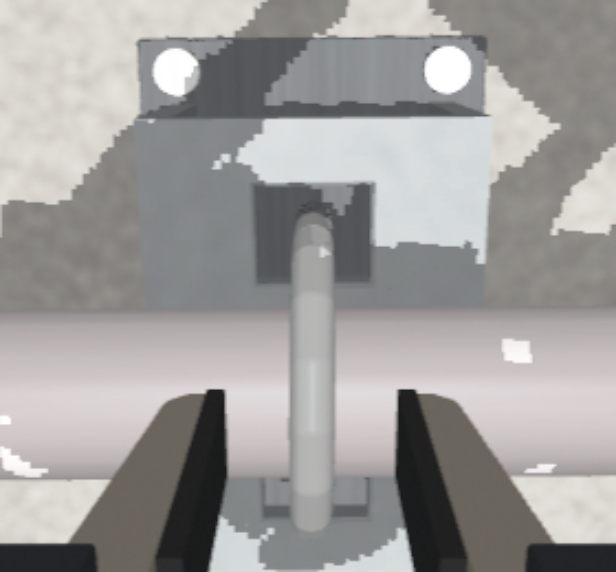

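View pics/s7.png

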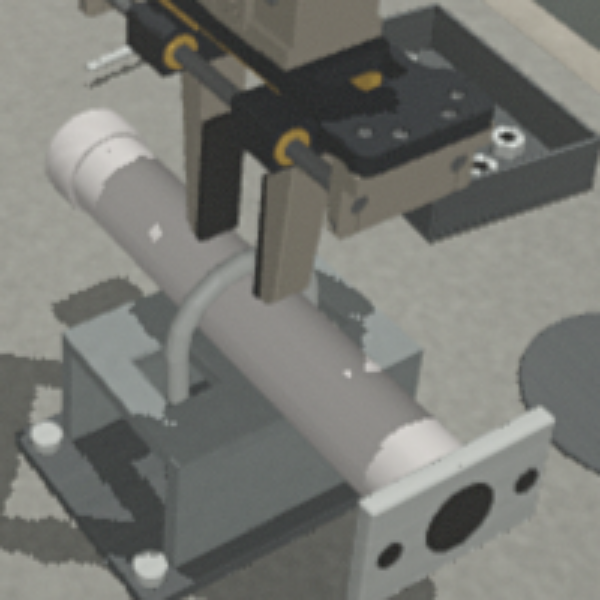

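The U-bolt has slid down, with both legs in the slots. I'll retreat straight up and then check the seating.

```bash
python3 -m inch '[[0,0,5,0,50],[0,0,12,0,50],[0,0,20,0,50],[0,0,25,0,50],[0,0,25,0,50],[0,0,25,0,50],[0,0,20,0,50],[-20,20,10,0,50],[-30,30,0,0,50],[-30,35,0,0,50],[-30,35,0,0,50],[-30,35,0,0,50]]'
python3 -m inch '[[-25,35,0,0,50],[-15,20,0,0,50],[-5,10,0,0,50],[0,0,0,0,50],[0,0,0,0,50]]'
python3 - <<'E'
from fit import *
o=env.observe(); print(o['clock'],o['eef_pos'],o['wrist_force'])
s=grab_frame('side');cv2.imwrite('pics/s8.png',s);cv2.imwrite('pics/s8c.png',cv2.resize(s[250:450,330:530],None,fx=3,fy=3))
t=grab_frame('top');cv2.imwrite('pics/t8c.png',cv2.resize(t[150:290,430:640],None,fx=3.8,fy=3.8))
a=np.array([.994,.108]);p=np.array([606,-288.5])
for z in (117,122,127,132): print(z,proj(S,[*p,z]), (proj(S,[*p,z])-[330,250])*3)
E
```

```text
clock: 9.93
eef_pos: [473.4, -143.5, 261.8]
orientation: [-0.053, 0.999, -0.0, 0.001]
wrist_force: [-0.4, 0.4, 1.1]
opening: 0.497
clock: 10.35
eef_pos: [431.2, -81.3, 261.6]
orientation: [-0.054, 0.999, -0.001, 0.001]
wrist_force: [0.7, -0.3, -0.7]
opening: 0.5
10.35 [431.16529782 -81.26837489 261.64274893] [ 0.71564826 -0.33856149 -0.66731507]
117 [410.81801947 336.10884502] [242.4540584  258.32653506]
122 [411.05308611 333.13358387] [243.15925832 249.4007516 ]
127 [411.28990099 330.13619494] [243.86970298 240.40858481]
132 [411.52848371 327.11643046] [244.58545112 231.34929138]
```

View pics/s8.png

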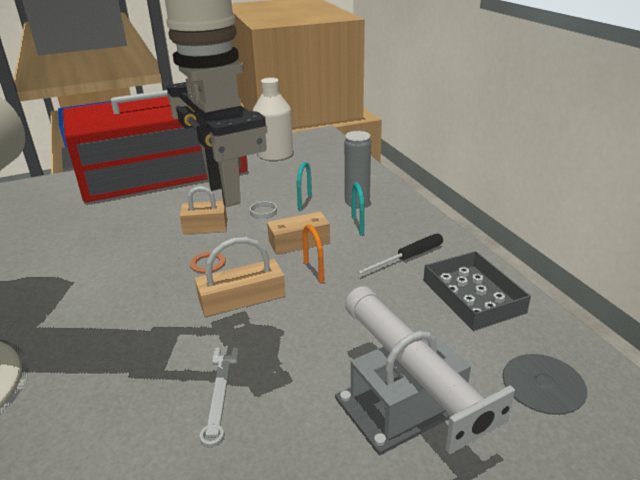

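View pics/s8c.png

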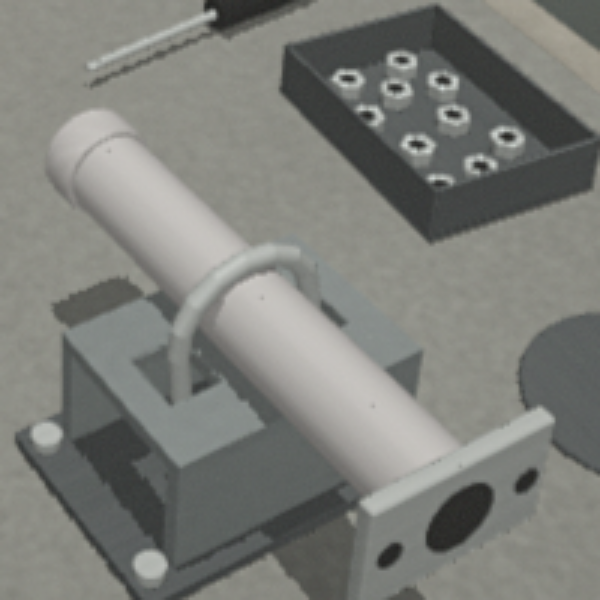

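View pics/t8c.png

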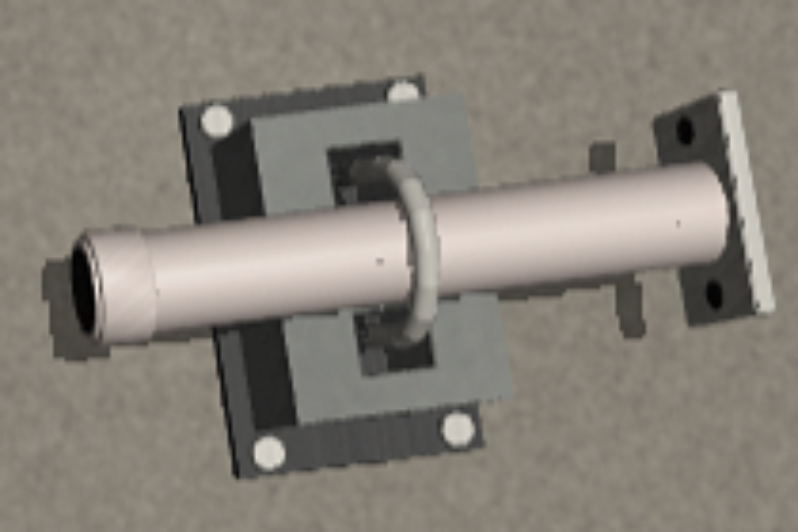

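The side crop shows the bend touching the pipe at about (242,262), against a predicted row of 258 for a fully seated bar. The top view shows both legs in their slots, at (375,165) and (405,340). The small and large U-bolts are still in their blocks, and the arm is clear.

```bash
python3 - <<'E'
from cell import env
print(env.hand_in(), env.observe()['clock'])
E
```

```text
the job is handed in; nothing more can be done
the job is handed in; nothing more can be done
```

The middle U-bolt is now astride the exhaust pipe, with one leg through each bracket slot. I handed the job in at about 10.5 s of the 40 s allowed; no verdict was reported.

I pinched it by the bend, lifted it out of its block and carried it over the pipe. I let go only once both legs were about 20 mm through the slots, and it slid down the last 10 mm or so by itself.

**Last checks:**
- **Seating:** the side view puts the bar about where a fully seated bend should be, touching the pipe, and the top view shows both legs in their slots. The far leg's tip could not be seen directly from the side.
- **Position:** in the top view the bend looks about 2 px (3 mm) off my predicted spot. That could be a slight lean along the pipe or calibration error, and I did not correct it.
- **Everything else:** the small and large U-bolts are still standing in their blocks, and the orange and turquoise look-alikes are untouched. The wrist force read no more than about 2.5 N at every reading I took.

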